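# Put the ink caddy away under the spring flap

### The arm

A 7-joint arm with a two-finger parallel gripper is mounted at the origin on the work surface. World frame = base frame: x ahead of the robot, y to its left, z up, the work surface at z = 0. Lengths are in m, angles in rad, forces in N, time in s.
With the tool pointing down it reaches from about 0.4 to 0.85 m from the base axis. Payload 10.4 kg.
Tool frame: the origin (TCP) lies midway between the tips of the shut fingers; the grasp point (between the pads) lies 19 mm behind it; z points along the fingers, y is the line along which they close (so a half turn about z gives the same grasp; the last joint's range is limited). The gripper opens to 87 mm and grips with 3 to 60 N. Pads are 19 mm wide; open, the fingers measure 117 mm over their backs; the gripper's body (75 mm by 190 mm) begins 51 mm behind the grasp point.
Start: joints at [-1.288, 0.332, -0.065, 1.46, 0.022, 1.35, -0.088], TCP at [0.188, 0.596, 0.223] pointing down, gripper open.
Joint ranges: [-2.6, 2.6], [-0.5, 2.12], [-1.47, 1.34], [0.16, 2.42], [-1.27, 4.41], [0.06, 2.06], [-2.6, 2.6]. Speed limits (rad/s): [2.22, 2.22, 2.79, 2.79, 3.14, 3.14, 3.14].

### API

Orientations are given as a unit quaternion [x, y, z, w].
In Python, from bench import r gives the robot as it stands.
- The arm moves only by the tool arm_command, never from a script. Its arguments are lists of equal length, an entry for each row: "xyz": the shift along the world's x, y, z in m, a list of three; "rot": the turn, a rotation vector about the world's x, y, z in rad, a list of three. In form: {"xyz": [[tx, ty, tz], ...], "rot": [[ax, ay, az], ...]}. A call has 1 to 20 rows; each row is the pose to reach, as a shift and turn from the pose commanded when the call began; what a row does not reach only later rows make up. A row lasts 1/12 s, in which the tool goes at most 41.7 mm and 7.16 degrees, less where a joint would pass 70% of its speed; a pose out of reach is approached as far as the arm can. A call with a gripper value outside its range is refused whole. "grip" is the opening, from 0 (shut) to 1 (fully open), set as the call begins (left out, the last holds). The fingers move at their own pace and stop on an object; "squeeze" is the grip in N (left out, the last holds). Time passes only in rows, so rows that repeat a pose let the fingers close. It gives the time, the measured TCP pose, the force, the opening and the grip force at its end, in the units of the state.
- r.read_state(): the state, without advancing time (a new reading comes with each control period).
- r.camera(name): name is "side" or "top"; returns the picture (400x640x3 uint8, red, green, blue); there is no depth.
- r.camera_model(name): a dict with "fx", "fy", "cx", "cy" (pixels), "T" (4x4, takes a point from camera to world coordinates). Camera axes: x right, y up, looking along -z (the intrinsics and any distortion apply to the point x, -y, -z); pixel columns grow to the right and rows downward; lengths in m; the calibration is good to about 2 mm. A picture is of the moment at which its call begins. camera_model takes no time and is no camera call.
- r.close_job(): hands the job in; it is judged then, once.
Trained networks look in the newest picture that a camera, given by its name, has taken for a name from the list of things; names that differ only in an ending like _2 or _b are one class to them, and where a whole thing is asked for, a point or a joint stands for the part that bears it (a point fixed in the world has none). Each returns a list of dicts, best first, with "conf" (0 to 1); they miss things now and then, are a little off and sometimes report something else, mostly with a low value. They report only what shows in the picture. A call takes as long as a camera call.
- r.look_for(label, camera): "at" ([x, y, z] in m, in the coordinates of the camera as it stood for that picture, good to about 4 mm: the middle of the surface that is visible of it).
- r.spot_point(label, camera): "at" ([x, y, z] in m, in the coordinates of the camera as it stood for that picture, good to about 4 mm: a listed point, or the origin of a listed thing).
The state is a dict: "time": time; "joint_positions": joint angles; "joint_vel": joint speeds; "joint_torque": joint torques, N m; "ee_pos": TCP position; "eef_rot": TCP orientation; "ft_force": force on the tool from outside, world axes, zero at the start; "torque": the same for the moment, N m; "width": finger opening in m; "grip_force": force on a finger pad.
Only numpy, scipy, OpenCV 4.12 (cv2) and the standard library are available. Lean on these libraries where they do the work, as an engineer would, in place of code of your own. Each camera call takes 0.05 s, during which the arm holds its last target. There are 200 camera calls.

### The job

Press the red treadle down with one fingertip to hold the orange spring flap open, and with the other fingertip push the ink caddy along its channel, under the flap, fully home against the back stop; keep the flap open until the caddy is home and never let the flap touch the caddy. Then let the treadle up so that the flap closes behind the pot. Only push the caddy, never lift or tip it, and leave the glue bottle, the tape roll and the jar where they stand.

Things in the scene. Friction and masses are not known exactly. Their poses are not given: they have to be found in the camera images.
- garage: Ink garage, fixed: a straight open channel (table as floor) leading into a plywood housing. Origin on the table in mid-channel; +x: the way the caddy is pushed in, +y: treadle side, z up. Aluminium guide rails 14 mm high, inner faces y = +-30.5, outer +-36.5 mm, from x = -155 to +10; side walls 64 mm high, x +10 to +102; clear roof x +14 to +100, top at z = 68 mm.
- back_stop (a point): Middle of the back stop's face inside the housing, at garage x = +92, z = 32 mm.
- gear_housing (a point): Middle of the top of the blue gear housing that joins treadle and flap: garage x +14 to +60, y +38 to +90 mm, 62 mm high.
- flap (a joint): Orange flap, 56 mm wide, 32 mm long, hinged along garage y at garage x = +20, z = 62 mm. 0 = closed, hanging straight down, lower edge 30 mm above the table; grows (rad) as the edge swings inward (+x) and up. Geared: flap angle = 3 x treadle angle; springs shut when the treadle is let go. The 36 mm high pot passes freely under it from about 0.75 rad.
- flap_edge (a point): Middle of the flap's lower edge.
- treadle (a joint): Treadle angle, rad. 0 = up, flap closed: the plate slopes up from its pivot towards garage -x by 0.34 rad, outer end about 95 mm above the table. 0.34 = plate level, its top 22 mm above the table, flap open 1.02; it can go on to 0.42. Springs back up; takes about 1 to 2 N near the outer end, about 5 N at 50 mm from the pivot.
- treadle_pivot (a point): Treadle's pivot axis (along garage y), at garage x = +25, y = +72, z = 19 mm. The treadle is a flat plate 30 mm wide (y +57 to +87), 6 mm thick, reaching 215 mm from the pivot towards garage -x; its red top is 3 mm above the mid-plane, which passes through the pivot. Pressed level, a fingertip can slide along it beside the channel and keep it down.
- caddy: Ink caddy, loose, 180 g (varies): wooden board 108 mm long (x), 56 wide, 12 thick, with an upright plate across its rear end and a pot near its front. Origin: middle of the underside; rear face at x = -54, front at +54 mm. Starts in the channel before the flap, +x towards it. Home, its origin is at garage x = +38 mm and the flap closes freely between plate and pot.
- caddy_plate (a point): Middle of the rear face of the caddy's upright plate, 25 mm above the table: the place to push. The plate is 8 mm thick, 56 mm wide, its top 38 mm above the table; it stays outside the flap.
- pot_top (a point): Top centre of the caddy's pot (blue, white cap, 34 mm diameter, fixed to the board), 36 mm above the table, 33 mm ahead of the caddy's origin.
- glue: White glue bottle with red cap, 48 mm diameter, 130 mm high, a bystander; origin under its centre.
- tape: Yellow tape roll lying flat, 76 mm diameter, 24 mm high, a bystander; origin under its centre.
- jar: Green jar with black lid, 52 mm diameter, 62 mm high, a bystander; origin under its centre.

How it is judged:
By the outcome, as a careful person would: the job done as asked, in the order asked, and still so for the second after the job is handed in, with the robot touching nothing.
It also fails if it takes over 38 s, if anything falls off the work surface, if the arm or the gripper's body presses on something with over 40 N, if the wrist force passes 120 N, or if a joint passes its speed limit or range.

## Working session

There is one attempt and no reset: what is moved stays moved. The work goes in short steps, Python scripts to look and compute and a tool call to move; the robot and the scene stay as the last step left them, time stands still between calls to the robot, and variables do not carry over. Pictures are saved under pics/ and viewed, at most 10 in all, crops included, and the job is handed in when it is done.

Besides the shell and the picture viewer there is one more tool, called after "Emit:" in YAML: its name, and indented under it one key for each argument. arm_command: Moves the arm, as the interface text tells. Its arguments: {"type":"object","properties":{"xyz":{"type":"array"},"rot":{"type":"array"},"grip":{"type":"number"},"squeeze":{"type":"number"}},"required":["xyz","rot"]}

```bash
ls; mkdir -p pics
cat > h.py <<'E'
from bench import r
import numpy as np, cv2
from scipy.spatial.transform import Rotation as R
def W(cam,p):
    T=np.array(r.camera_model(cam)["T"]); return T[:3,:3]@np.array(p)+T[:3,3]
def px(cam,P):
    m=r.camera_model(cam);T=np.array(m["T"]);c=T[:3,:3].T@(np.array(P)-T[:3,3])
    return m["cx"]+m["fx"]*c[0]/-c[2], m["cy"]+m["fy"]*(-c[1])/-c[2]
def shot(cam,name):
    cv2.imwrite(f"pics/{name}.png",cv2.cvtColor(r.camera(cam),cv2.COLOR_RGB2BGR))
E
python3 - <<'E'
from h import *
shot("top","t0");shot("side","s0")
for cam in("top","side"):
    print(cam,{k:np.round(v,3).tolist() if k!='T' else np.round(v,3)[:3].tolist() for k,v in r.camera_model(cam).items() if not isinstance(v,str)})
    for n in["garage","back_stop","gear_housing","flap_edge","treadle_pivot","caddy","caddy_plate","pot_top","glue","tape","jar"]:
        d=r.spot_point(n,cam)
        print(n,[(np.round(W(cam,x["at"]),4).tolist(),round(x["conf"],2)) for x in d[:2]])
s=r.read_state();print(s["time"],s["ee_pos"],s["eef_rot"],s["width"])
E
```

```text
pics
top {'fx': 483.704, 'fy': 483.704, 'cx': 326.347, 'cy': 202.093, 'T': [[0.013, 0.993, -0.115, 0.481], [-1.0, 0.011, -0.02, -0.001], [-0.018, 0.115, 0.993, 0.99]]}
garage [([0.6327, -0.1379, -0.0006], 0.93)]
back_stop [([0.5046, -0.1573, 0.0252], 0.44)]
gear_housing [([0.6564, -0.0675, 0.0596], 0.85)]
flap_edge []
treadle_pivot [([0.6441, -0.062, 0.0179], 0.57)]
caddy [([0.5617, -0.1506, -0.0042], 0.71)]
caddy_plate [([0.5048, -0.1575, 0.025], 0.81), ([0.656, -0.0694, 0.0563], 0.67)]
pot_top [([0.5925, -0.1452, 0.0367], 0.61)]
glue [([0.6329, -0.3519, -0.0047], 0.66)]
tape [([0.487, -0.3083, -0.0025], 0.63)]
jar [([0.578, 0.057, 0.0033], 0.89), ([0.6557, -0.0688, 0.0599], 0.49)]
side {'fx': 364.414, 'fy': 364.414, 'cx': 322.79, 'cy': 194.643, 'T': [[0.998, 0.038, -0.056, 0.54], [-0.068, 0.552, -0.831, -0.613], [-0.001, 0.833, 0.553, 0.456]]}
garage [([0.6262, -0.1419, -0.0026], 0.91)]
back_stop [([0.7161, -0.1275, 0.0293], 0.88), ([0.5801, 0.0522, -0.0025], 0.49)]
gear_housing [([0.6538, -0.0718, 0.0602], 0.91)]
flap_edge [([0.6504, -0.1379, 0.0252], 0.47)]
treadle_pivot [([0.6419, -0.0667, 0.0176], 0.81)]
caddy [([0.5583, -0.1538, 0.0002], 0.77), ([0.6269, -0.1411, -0.0022], 0.2)]
caddy_plate [([0.5059, -0.1632, 0.0256], 0.6)]
pot_top [([0.5901, -0.1459, 0.0364], 0.79)]
glue [([0.6258, -0.3528, 0.0059], 0.64), ([0.6525, -0.1368, 0.029], 0.23)]
tape [([0.4886, -0.3076, -0.003], 0.85)]
jar [([0.5795, 0.0513, 0.0007], 0.82)]
1.2 [0.18814533 0.59605287 0.22261045] [ 1.52297596e-01  9.88334678e-01  7.80508506e-05 -6.71365115e-07] 0.08707534491555252
```

View pics/t0.png

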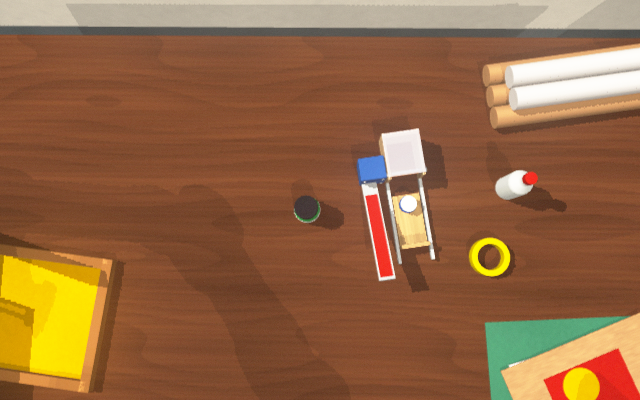

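View pics/s0.png

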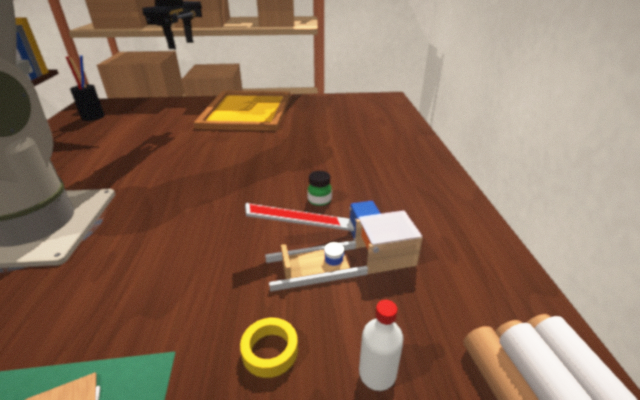

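Run:
```python
from h import *
from scipy.optimize import least_squares
# fit garage pose from all points (local)
L=[((0,0,0),(.6327,-.1379)),((0,0,0),(.6262,-.1419)),((.037,.064),(.6564,-.0675)),((.037,.064),(.6538,-.0718)),((.025,.072),(.6441,-.062)),((.025,.072),(.6419,-.0667)),((.092,0),(.7161,-.1275)),((.02,0),(.6504,-.1379))]
A=np.array([l[0][:2] for l in L]);B=np.array([l[1] for l in L])
f=lambda q:(A@np.array([[np.cos(q[2]),np.sin(q[2])],[-np.sin(q[2]),np.cos(q[2])]])+q[:2]-B).ravel()
s=least_squares(f,[.63,-.14,.1],loss='soft_l1',f_scale=.004);print(s.x,np.round(f(s.x).reshape(-1,2),4))
q=s.x
# caddy axis
print("caddy yaw",np.arctan2(-.145+.160,.591-.5053))
```

```text
[ 0.62834131 -0.13967432  0.1448342 ] [[-0.0044 -0.0018]
 [ 0.0021  0.0022]
 [-0.0007 -0.0035]
 [ 0.0019  0.0008]
 [-0.0014 -0.0028]
 [ 0.0008  0.0019]
 [ 0.0033  0.0011]
 [-0.0023  0.0011]]
caddy yaw 0.17327397100939124
```

The top view shows the treadle (372,185)–(387,278), rails from about (388,182)/(421,180) to (400,262)/(433,258), and the caddy between them with its pot at (408,203). The side view agrees: the flap and housing are at about (385,240) and the treadle is raised. I'll check the fitted garage pose with an overlay.

Run:
```python
from h import *
im=cv2.imread("pics/t0.png");S=6;x0,y0,w,h=340,170,110,100
c=cv2.resize(im[y0:y0+h,x0:x0+w],None,fx=S,fy=S,interpolation=cv2.INTER_CUBIC)
q=np.array([.6283,-.1397,.145])
def G(p):
    p=np.array(p)/1000;cs,sn=np.cos(q[2]),np.sin(q[2])
    return [q[0]+cs*p[0]-sn*p[1],q[1]+sn*p[0]+cs*p[1],p[2]]
def line(a,b,col):
    P=[tuple(int(round((v-o+.5)*S)) for v,o in zip(px("top",G(g)),(x0,y0))) for g in(a,b)]
    cv2.line(c,P[0],P[1],col,1)
for y in(-36.5,-30.5,30.5,36.5): line((-155,y,14),(10,y,14),(255,0,255))
line((-155,-36.5,14),(-155,36.5,14),(255,0,255))
cz,sz=np.cos(.34),np.sin(.34)
f=lambda d,y:(25-d*cz+3*sz*-1,y,19+d*sz+3*cz)
for y in(57,87): line(f(40,y),f(215,y),(255,255,0))
line(f(215,57),f(215,87),(255,255,0))
for x in (-123,-115): line((x,-28,38),(x,28,38),(0,255,0))
cv2.imwrite("pics/ov.png",c)
```

```text
(no output)
```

View pics/ov.png

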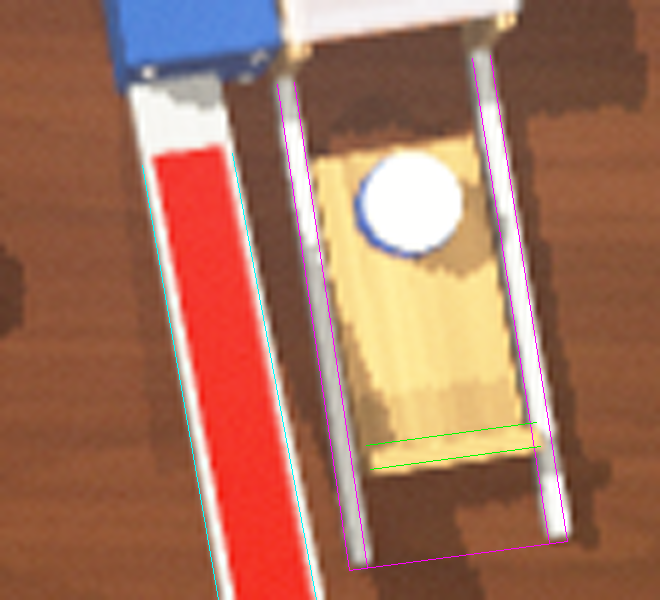

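The rails and treadle match the overlay to about 2 mm: the rails sit about 5 zoomed px (1–2 mm) to the right, so the yaw is nearer 0.15. The caddy's rear face is at about x = -124. Moving over now.

Emit:
arm_command:
  xyz:
    - [0.009,-0.016,0]
    - [0.025,-0.048,-0.002]
    - [0.042,-0.08,-0.004]
    - [0.059,-0.112,-0.006]
    - [0.076,-0.144,-0.008]
    - [0.093,-0.176,-0.01]
    - [0.11,-0.208,-0.012]
    - [0.127,-0.24,-0.014]
    - [0.144,-0.272,-0.016]
    - [0.16,-0.305,-0.018]
    - [0.177,-0.338,-0.019]
    - [0.194,-0.37,-0.02]
  rot:
    - [0,0,0.01]
    - [0,0,0.03]
    - [0,0,0.05]
    - [0,0,0.07]
    - [0,0,0.09]
    - [0,0,0.11]
    - [0,0,0.13]
    - [0,0,0.15]
    - [0,0,0.17]
    - [0,0,0.19]
    - [0,0,0.21]
    - [0,0,0.23]
  grip: 0.7

```text
time: 2.2
ee_pos: [0.3826, 0.2242, 0.2028]
eef_rot: [0.037, 0.999, 0.0, 0.0]
ft_force: [0.9, -0.1, 1.2]
width: 0.0611
grip_force: 0.0
```

Emit:
arm_command:
  xyz:
    - [0.012,-0.032,-0.002]
    - [0.022,-0.065,-0.006]
    - [0.031,-0.098,-0.012]
    - [0.04,-0.131,-0.018]
    - [0.049,-0.164,-0.024]
    - [0.058,-0.197,-0.03]
    - [0.066,-0.23,-0.036]
    - [0.074,-0.262,-0.042]
    - [0.081,-0.292,-0.046]
    - [0.088,-0.32,-0.05]
    - [0.093,-0.342,-0.052]
    - [0.096,-0.353,-0.053]
    - [0.096,-0.353,-0.053]
  rot:
    - [0,0,0.02]
    - [0,0,0.04]
    - [0,0,0.06]
    - [0,0,0.08]
    - [0,0,0.1]
    - [0,0,0.12]
    - [0,0,0.14]
    - [0,0,0.16]
    - [0,0,0.18]
    - [0,0,0.2]
    - [0,0,0.22]
    - [0,0,0.226]
    - [0,0,0.226]

```text
time: 3.28
ee_pos: [0.4781, -0.1298, 0.1495]
eef_rot: [-0.073, 0.997, -0.001, -0.0]
ft_force: [-0.4, 0.5, 0.2]
width: 0.0608
grip_force: 0.0
```

Run:
```python
from h import *
s=r.read_state();Rm=R.from_quat(s["eef_rot"]).as_matrix()
print(s["time"],s["ee_pos"],Rm.round(3).tolist(),s["width"],s["ft_force"],np.max(np.abs(s["joint_vel"])))
q=[.6285,-.1407,.15];d=np.array(s["ee_pos"][:2])-q[:2];c,n=np.cos(.15),np.sin(.15)
print("garage",c*d[0]+n*d[1],-n*d[0]+c*d[1])
im=cv2.cvtColor(r.camera("side"),cv2.COLOR_RGB2BGR)
cv2.imwrite("pics/s1.png",cv2.resize(im[120:320,180:440],None,fx=3,fy=3,interpolation=cv2.INTER_CUBIC))
```

```text
3.2833 [ 0.47813592 -0.12982369  0.14954398] [[-0.989, -0.146, 0.0], [-0.146, 0.989, -0.001], [0.0, -0.001, -1.0]] 0.06075586769016666 [-0.35336306  0.48844634  0.23359219] 0.08448900248941772
garage -0.14705032083730687 0.03322430855118409
```

View pics/s1.png

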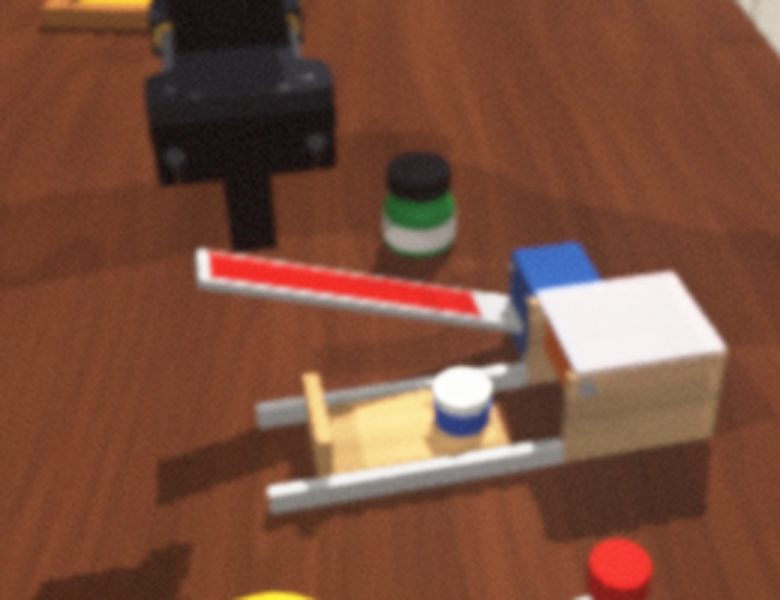

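Both fingers are above the scene, just outside the caddy's rear plate (near finger tip at about (250,240)). Correcting 3 mm sideways and pressing the treadle down.

Emit:
arm_command:
  xyz:
    - [0,0.0015,-0.008]
    - [0,0.003,-0.02]
    - [0,0.003,-0.034]
    - [0,0.003,-0.048]
    - [0,0.003,-0.058]
    - [0,0.003,-0.065]
    - [0,0.003,-0.072]
    - [0,0.003,-0.079]
    - [0,0.003,-0.086]
    - [0,0.003,-0.093]
    - [0,0.003,-0.1]
    - [0,0.003,-0.107]
    - [0,0.003,-0.114]
    - [0,0.003,-0.12]
    - [0,0.003,-0.125]
    - [0,0.003,-0.129]
    - [0,0.003,-0.131]
    - [0,0.003,-0.131]
    - [0,0.003,-0.131]
  rot:
    - [0,0,0.003]
    - [0,0,0.003]
    - [0,0,0.003]
    - [0,0,0.003]
    - [0,0,0.003]
    - [0,0,0.003]
    - [0,0,0.003]
    - [0,0,0.003]
    - [0,0,0.003]
    - [0,0,0.003]
    - [0,0,0.003]
    - [0,0,0.003]
    - [0,0,0.003]
    - [0,0,0.003]
    - [0,0,0.003]
    - [0,0,0.003]
    - [0,0,0.003]
    - [0,0,0.003]
    - [0,0,0.003]

```text
time: 4.92
ee_pos: [0.4782, -0.124, 0.0186]
eef_rot: [-0.076, 0.997, 0.0, -0.0]
ft_force: [-0.4, -0.4, 1.0]
width: 0.0611
grip_force: 0.7
```

Run:
```python
from h import *
s=r.read_state()
q=[.6285,-.1407,.15];d=np.array(s["ee_pos"][:2])-q[:2];c,n=np.cos(.15),np.sin(.15)
print("garage",c*d[0]+n*d[1],-n*d[0]+c*d[1],s["ee_pos"][2],s["ft_force"])
im=cv2.cvtColor(r.camera("side"),cv2.COLOR_RGB2BGR)
cv2.imwrite("pics/s2.png",cv2.resize(im[120:320,180:440],None,fx=3,fy=3,interpolation=cv2.INTER_CUBIC))
```

```text
garage -0.14613426157233128 0.03897740765817061 0.018646183251715222 [-0.37431826 -0.40994935  0.9637879 ]
```

View pics/s2.png

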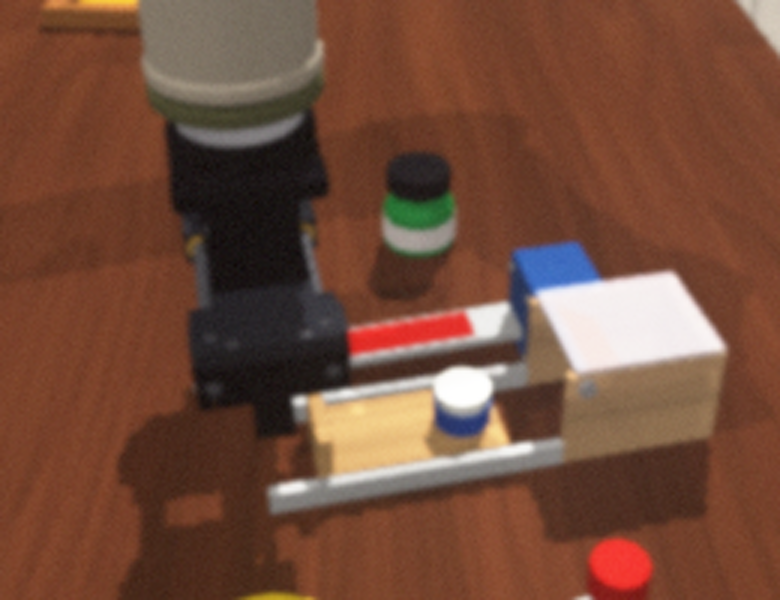

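Treadle level and the flap visible raised under the roof; the pusher finger is behind the plate at about (275,420). Pushing the first 100 mm.

Emit:
arm_command:
  xyz:
    - [0.003,0,0]
    - [0.007,0,0]
    - [0.011,0,0]
    - [0.0145,0.0005,0]
    - [0.018,0.001,0]
    - [0.023,0.0015,0]
    - [0.028,0.0022,0]
    - [0.033,0.003,0.0002]
    - [0.0385,0.0038,0.0003]
    - [0.044,0.0046,0.0004]
    - [0.0495,0.0054,0.0005]
    - [0.055,0.0062,0.0006]
    - [0.0605,0.007,0.0007]
    - [0.066,0.0078,0.0008]
    - [0.0715,0.0087,0.0009]
    - [0.077,0.0095,0.001]
    - [0.0825,0.0103,0.0011]
    - [0.088,0.0111,0.0012]
    - [0.0935,0.012,0.0013]
    - [0.099,0.0128,0.0014]
  rot:
    - [0,0,0]
    - [0,0,0]
    - [0,0,0]
    - [0,0,0]
    - [0,0,0]
    - [0,0,0]
    - [0,0,0]
    - [0,0,0]
    - [0,0,0]
    - [0,0,0]
    - [0,0,0]
    - [0,0,0]
    - [0,0,0]
    - [0,0,0]
    - [0,0,0]
    - [0,0,0]
    - [0,0,0]
    - [0,0,0]
    - [0,0,0]
    - [0,0,0]

```text
time: 6.63
ee_pos: [0.5776, -0.1111, 0.02]
eef_rot: [-0.076, 0.997, 0.0, -0.0]
ft_force: [-3.9, -0.7, 3.5]
width: 0.0609
grip_force: 2.4
```

Run:
```python
from h import *
s=r.read_state()
q=[.6285,-.1407,.15];d=np.array(s["ee_pos"][:2])-q[:2];c,n=np.cos(.15),np.sin(.15)
print("garage",c*d[0]+n*d[1],-n*d[0]+c*d[1],s["ee_pos"][2],s["ft_force"],s["torque"])
im=cv2.cvtColor(r.camera("side"),cv2.COLOR_RGB2BGR)
cv2.imwrite("pics/s3.png",cv2.resize(im[120:320,180:440],None,fx=3,fy=3,interpolation=cv2.INTER_CUBIC))
for l in("caddy_plate","pot_top","caddy"):
  for x in r.spot_point(l,"side")[:2]:
    p=W("side",x["at"]);e=p[:2]-q[:2];print(l,round(x["conf"],2),c*e[0]+n*e[1],-n*e[0]+c*e[1],p[2])
```

```text
garage -0.04589969667153137 0.036843413658189834 0.019996438567325473 [-3.88386829 -0.70162298  3.5221925 ] [0.04187429 0.80871196 0.13885579]
pot_top 0.63 0.09456925592309297 -0.0016796169999487316 0.02566676167121401
caddy 0.59 0.020928283393369686 0.0016823502098540434 -0.00164009353689748
```

View pics/s3.png

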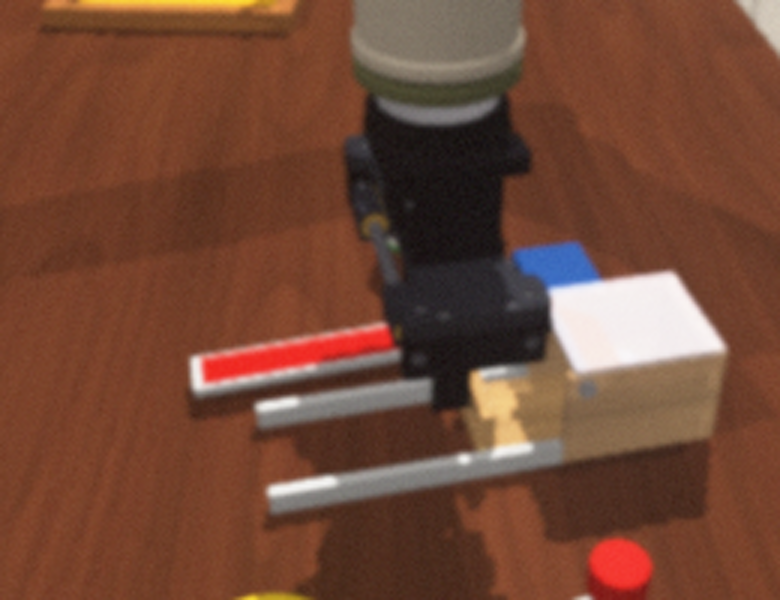

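The caddy slides freely (about 4 N) and the plate is just ahead of the finger at about (475,400), with the treadle still level. Continuing slowly to the stop.

Emit:
arm_command:
  xyz:
    - [0.003,0.0004,0]
    - [0.006,0.0009,0]
    - [0.009,0.0013,0.0001]
    - [0.0115,0.0017,0.0002]
    - [0.0135,0.002,0.0003]
    - [0.0155,0.0023,0.0004]
    - [0.017,0.0025,0.0005]
    - [0.0175,0.0026,0.0005]
  rot:
    - [0,0,0]
    - [0,0,0]
    - [0,0,0]
    - [0,0,0]
    - [0,0,0]
    - [0,0,0]
    - [0,0,0]
    - [0,0,0]

```text
time: 7.5
ee_pos: [0.5946, -0.1086, 0.0205]
eef_rot: [-0.077, 0.997, 0.0, -0.0]
ft_force: [-5.1, -0.5, 5.2]
width: 0.0607
grip_force: 3.1
```

Emit:
arm_command:
  xyz:
    - [0.0007,0.0001,0]
    - [0.0014,0.0002,0]
    - [0.002,0.0003,0]
  rot:
    - [0,0,0]
    - [0,0,0]
    - [0,0,0]

```text
time: 7.75
ee_pos: [0.5964, -0.1083, 0.0205]
eef_rot: [-0.077, 0.997, 0.0, -0.0]
ft_force: [-6.7, -1.7, 6.1]
width: 0.0609
grip_force: 4.2
```

Emit:
arm_command:
  xyz:
    - [0.0007,0.0001,0]
    - [0.0014,0.0002,0]
    - [0.002,0.0003,0]
  rot:
    - [0,0,0]
    - [0,0,0]
    - [0,0,0]

```text
time: 8.0
ee_pos: [0.5966, -0.1084, 0.0204]
eef_rot: [-0.076, 0.997, 0.0, -0.002]
ft_force: [-16.0, -0.5, 15.6]
width: 0.061
grip_force: 8.6
```

Emit:
arm_command:
  xyz:
    - [0.0007,0.0001,0]
    - [0.0014,0.0002,0]
  rot:
    - [0,0,0]
    - [0,0,0]

```text
time: 8.17
ee_pos: [0.5968, -0.1084, 0.0203]
eef_rot: [-0.076, 0.997, 0.001, -0.003]
ft_force: [-22.2, 0.7, 20.9]
width: 0.0611
grip_force: 12.0
```

Run:
```python
from h import *
q=[.6285,-.1407,.15];c,n=np.cos(.15),np.sin(.15)
a=[cv2.cvtColor(r.camera(k),cv2.COLOR_RGB2BGR) for k in("side","top")]
f=lambda im,s:cv2.resize(im,None,fx=s,fy=s,interpolation=cv2.INTER_CUBIC)
A=f(a[0][190:290,310:440],3);B=f(a[1][110:210,340:470],3)
cv2.imwrite("pics/s4.png",np.hstack([A,B]))
for k in("side","top"):
 for l in("caddy_plate","pot_top","caddy","flap_edge"):
  for x in r.spot_point(l,k)[:1]:
    p=W(k,x["at"]);e=p[:2]-q[:2];print(k,l,round(x["conf"],2),np.round([c*e[0]+n*e[1],-n*e[0]+c*e[1],p[2]],4))
```

```text
side caddy_plate 0.63 [-0.0144 -0.0043  0.0247]
side caddy 0.89 [ 0.0408 -0.0015 -0.0031]
```

View pics/s4.png

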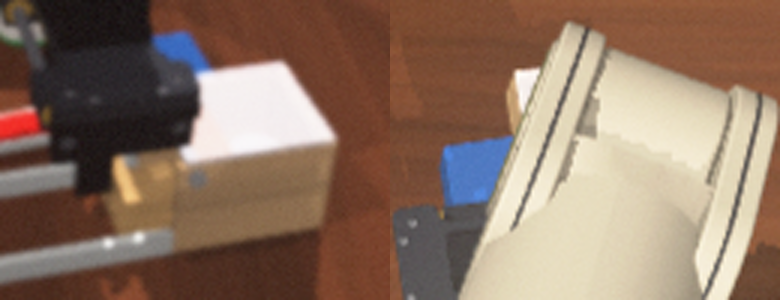

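The plate sits close to the housing mouth at about (125,180). The network puts the caddy origin at 0.041 (home is 0.038), and the force rose to a firm stop, so the caddy is home. I'll back off a little with the treadle still down, then let it rise smoothly.

Emit:
arm_command:
  xyz:
    - [-0.0015,-0.0002,0]
    - [-0.003,-0.0004,0]
    - [-0.005,-0.0007,0]
    - [-0.007,-0.001,0]
    - [-0.009,-0.0013,0]
    - [-0.011,-0.0016,0]
    - [-0.012,-0.0018,0]
    - [-0.012,-0.0018,0]
  rot:
    - [0,0,0]
    - [0,0,0]
    - [0,0,0]
    - [0,0,0]
    - [0,0,0]
    - [0,0,0]
    - [0,0,0]
    - [0,0,0]

```text
time: 9.33
ee_pos: [0.5882, -0.1094, 0.0206]
eef_rot: [-0.077, 0.997, 0.0, 0.0]
ft_force: [3.6, 0.1, 4.7]
width: 0.0607
grip_force: 2.2
```

Emit:
arm_command:
  xyz:
    - [0,0,0.002]
    - [0,0,0.004]
    - [0,0,0.006]
    - [0,0,0.008]
    - [0,0,0.01]
    - [0,0,0.012]
    - [0,0,0.014]
    - [0,0,0.016]
    - [0,0,0.018]
    - [0,0,0.02]
    - [0,0,0.023]
    - [0,0,0.027]
    - [0,0,0.034]
    - [0,0,0.045]
    - [0,0,0.06]
    - [0,0,0.08]
    - [0,0,0.1]
    - [0,0,0.12]
    - [0,0,0.135]
    - [0,0,0.14]
  rot:
    - [0,0,0]
    - [0,0,0]
    - [0,0,0]
    - [0,0,0]
    - [0,0,0]
    - [0,0,0]
    - [0,0,0]
    - [0,0,0]
    - [0,0,0]
    - [0,0,0]
    - [0,0,0]
    - [0,0,0]
    - [0,0,0]
    - [0,0,0]
    - [0,0,0]
    - [0,0,0]
    - [0,0,0]
    - [0,0,0]
    - [0,0,0]
    - [0,0,0]

```text
time: 11.0
ee_pos: [0.589, -0.1101, 0.1637]
eef_rot: [-0.076, 0.997, -0.0, 0.002]
ft_force: [0.3, -0.0, 1.0]
width: 0.0611
grip_force: 0.0
```

Emit:
arm_command:
  xyz:
    - [-0.01,0.01,0.005]
    - [-0.03,0.03,0.01]
    - [-0.05,0.06,0.02]
    - [-0.07,0.09,0.03]
    - [-0.09,0.12,0.04]
    - [-0.11,0.15,0.045]
    - [-0.125,0.18,0.05]
    - [-0.135,0.2,0.05]
    - [-0.14,0.21,0.05]
    - [-0.14,0.21,0.05]
  rot:
    - [0,0,0]
    - [0,0,0]
    - [0,0,0]
    - [0,0,0]
    - [0,0,0]
    - [0,0,0]
    - [0,0,0]
    - [0,0,0]
    - [0,0,0]
    - [0,0,0]

```text
time: 11.83
ee_pos: [0.4467, 0.1028, 0.2104]
eef_rot: [-0.079, 0.997, 0.0, -0.0]
ft_force: [0.3, -1.0, 0.1]
width: 0.0609
grip_force: 0.0
```

Run:
```python
from h import *
q=[.6285,-.1407,.15];c,n=np.cos(.15),np.sin(.15)
a=[cv2.cvtColor(r.camera(k),cv2.COLOR_RGB2BGR) for k in("side","top")]
f=lambda im,s:cv2.resize(im,None,fx=s,fy=s,interpolation=cv2.INTER_CUBIC)
A=f(a[0][180:310,235:430],2);B=f(a[1][110:240,290:485],2)
cv2.imwrite("pics/s5.png",np.hstack([A,B]))
for k in("side","top"):
 for l in("caddy_plate","pot_top","caddy","flap_edge","jar","glue","tape"):
  for x in r.spot_point(l,k)[:1]:
    p=W(k,x["at"]);e=p[:2]-q[:2];print(k,l,round(x["conf"],2),p.round(3),np.round([c*e[0]+n*e[1],-n*e[0]+c*e[1],p[2]],4))
print(r.read_state()["time"])
```

```text
side caddy_plate 0.88 [ 0.615 -0.147  0.028] [-0.0144 -0.0042  0.0283]
side caddy 0.79 [ 0.665 -0.135 -0.003] [ 0.0372  0.     -0.0031]
side flap_edge 0.61 [ 0.65  -0.136  0.027] [0.0218 0.0012 0.027 ]
side jar 0.74 [ 0.578  0.052 -0.001] [-0.0215  0.198  -0.0015]
side glue 0.89 [ 0.626 -0.356  0.001] [-0.0345 -0.2123  0.0011]
side tape 0.94 [ 0.489 -0.313  0.001] [-0.1633 -0.1494  0.0013]
top caddy_plate 0.95 [ 0.61  -0.145  0.023] [-0.0189 -0.0018  0.023 ]
top pot_top 0.67 [ 0.489 -0.305 -0.003] [-0.1627 -0.1414 -0.0026]
top caddy 0.82 [ 0.671 -0.133 -0.003] [ 0.0427  0.0015 -0.0034]
top flap_edge 0.73 [ 0.63  -0.351 -0.005] [-0.0297 -0.2079 -0.0053]
top jar 0.61 [0.577 0.056 0.002] [-0.0211  0.2018  0.0018]
top glue 0.71 [ 0.629 -0.355 -0.004] [-0.032  -0.2124 -0.0037]
top tape 0.63 [ 0.486 -0.309 -0.004] [-0.1657 -0.1448 -0.0038]
12.6333
```

View pics/s5.png

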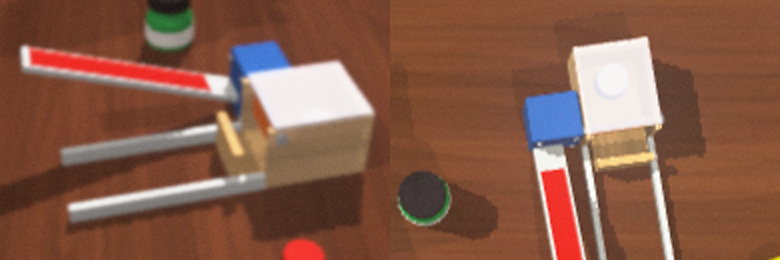

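The treadle is up, the orange flap hangs closed at about (262,115), and the pot shows behind it through the roof at about (612,80). The caddy origin reads about 0.040, with the rear plate between -0.014 and -0.019 (home is -0.016). The bystanders have not moved. Handing in.

```bash
python3 -c "
from bench import r
print(r.close_job())"
```

```text
the job is handed in; nothing more can be done
None
```

The job is handed in: the caddy is home against the back stop, the flap was held open until then and is now closed behind the pot, and the glue bottle, tape roll and jar have not moved.

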